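Turn the work carrier in the lapping fixture and clamp it again

TASK

The bright collar at the front of the lapping fixture is finished: lift the blue work carrier out of its housing, turn it end for end, and set it gently back, fully home, so that the dark collar is now at the front, over the flat steel rest. Then swing the clamp arm over it to its stop, wind the screw down by its crank until the brass foot touches the carrier's boss, and give it a quarter turn more. Leave the other things on the bench where they are.

Things in the scene. Friction and masses are not known exactly. Their poses are not given: they have to be found in the camera images.
- fixture: green lapping fixture, fixed. Origin: underside, below the pocket's centre. -x end is the front, +y side has the clamp post. Base 15 mm thick, x -155..95, y -55..125 mm. Pocket 133 (x) by 63 (y) mm, floor 15 mm up; side walls 12 mm thick to 40 mm up; end lips to 27 mm up; steep lead-ins 3.5 mm wide, 8 mm tall round the mouth
- post (a point): top of the green clamp post (32 mm diameter, foot 52 mm), 103 mm up, at x 0, y 95 mm in the fixture's frame. The clamp arm turns on its axis; the nut above it ends 135 mm up
- boss (a point): centre of the aluminium boss of the blue carrier, where it is gripped: 30 mm along x (grip this width), 50 mm along y, 34 mm tall (17 mm up and down from here). Carrier's axes, +x to the dark collar. Carrier: about 0.55 kg, block 130 x 60 x 30 mm, underside 47 mm below here, 1.5 mm clearance a side in the pocket either way round. Home: this point is 62 mm up, boss top 79 mm up
- dark_collar (a point): centre of the dark brown unlapped collar (44 mm diameter, 22 mm thick) on the carrier's +x end, 76 mm from the carrier's middle, 9 mm below the boss point. The -x end has a like collar of bright steel; 186 mm overall with the nuts. Blue cheeks 50 mm wide stand before the collars at 53 to 65 mm from the middle, up to 9 mm above the boss point. Axes: the carrier's
- swing (a joint): green clamp arm on the post, rad: 0 = at its stop, arm along the fixture's -y, screw over the pocket's centre; grows as it swings away to the fixture's +x (anticlockwise from above), to 2.6. Stays where left, takes 0.3 N m. Screw axis is 95 mm from the post's axis; arm lies 105 to 129 mm up
- screw (a joint): clamp screw, rad, grows wound clockwise from above, 0 to 15.1, goes down 6 mm a turn, takes 0.06 N m, stays where left. At 0 with the arm at its stop the crank points to the front (fixture -x) and it turns with the arm. Carrier home: the foot touches the boss at 9.42 (1.5 turns, crank to the back); a quarter turn more is 11.0 (crank straight away from the post)
- foot (a joint): brass foot (26 mm diameter) under the screw, sprung: how far it is pushed up into the screw, m, 0 = free, at most 0.006; 8 N per mm
- clamp_foot (a point): centre of the brass foot's underside, on the screw's axis; 88 mm up with the screw at 0, lower by 6 mm a turn
- crank_grip (a point): centre of the crank's upright black grip, 24 mm diameter, 42 mm tall (21 mm up and down from here). It spins freely on its pin, 45 mm from the screw's axis (reckon with the position only). 179 mm up with the screw at 0, lower by 6 mm a turn. Held by it, the arm can be swung and the screw wound; with the crank folded towards the post, a sideways pull turns the screw, not the arm
- can_mid (a point): bystander: white aerosol can with a blue band and red cap, 52 mm diameter, 168 mm tall, standing; its centre
- arbor_mid (a point): bystander: threaded steel arbor, 46 mm diameter, 110 mm tall, standing; its centre
- jar_mid (a point): bystander: white jar with green cap, 56 mm diameter, 70 mm tall, standing; its centre
- pan_mid (a point): bystander: steel pan 150 x 100 x 40 mm with a file and a screwdriver in it, handles up to 75 mm above the bench; its centre, half-way up

How it is judged:
By the outcome, as a careful person would: the job done as asked, in the order asked, and still so for the second after the job is handed in, with the robot touching nothing.
It also fails if it takes over 72 s, if anything falls off the work surface, if the arm or the gripper's body presses on something with over 40 N, if the wrist force passes 120 N, or if a joint passes its speed limit or range.

ROBOT

A 6-joint arm with a two-finger parallel gripper is mounted at the origin on the work surface. World frame = base frame: x ahead of the robot, y to its left, z up, the work surface at z = 0. Lengths are in m, angles in rad, forces in N, time in s.
With the tool pointing down it reaches from about 0.25 to 0.775 m from the base axis. Payload 4 kg.
Tool frame: the origin (TCP) lies at the very end of the fingers, on their centre line; the grasp point (between the pads) lies 19 mm behind it; z points along the fingers, y is the direction in which the jaws open and shut (so a half turn about z gives the same grasp; the last joint's range is limited). The gripper opens to 94 mm and grips with 3 to 60 N. Pads are 16 mm wide; open, the fingers measure 119 mm over their backs; the gripper's body (75 mm by 177 mm) begins 78 mm behind the grasp point.
Start: joints at [-1.292, 0.087, 1.371, -0, 1.684, -0.103], TCP at [0.205, -0.51, 0.206] pointing down, gripper open.
Joint ranges: [-3.1, 3.1], [-0.76, 2.03], [0.27, 2.55], [-1.08, 4.22], [0.17, 2.65], [-2.57, 2.57]. Speed limits (rad/s): [2.79, 2.79, 3.14, 3.14, 3.14, 3.14].

INTERFACE

Orientations are given as [roll, pitch, yaw] about the fixed x, y, z axes, in that order (R = Rz(yaw) Ry(pitch) Rx(roll)).
In Python, from bench import robot, cams, models gives the robot as it stands.
- The arm moves only by the tool step_arm, never from a script. Its argument "series" is a list of rows, each a list of 5 numbers: the gripper command: -1 is shut, 1 is fully open, values between are in proportion, then the shift along the tool's x, y, z in mm, then the turn about the tool's z in degrees. A call has 1 to 20 rows; each row is the pose to reach, as a shift and turn from the pose commanded when the call began, along the tool's axes at that moment; what a row does not reach only later rows make up. A row lasts 1/8 s, in which the tool goes at most 62.5 mm and 10.7 degrees, less where a joint would pass 70% of its speed; a pose out of reach is approached as far as the arm can. A call with a gripper value outside its range is refused whole. The fingers move at their own pace and stop on an object; the grip force is fixed at half the most. Time passes only in rows, so rows that repeat a pose let the fingers close. It gives the time, the measured TCP pose, the force and the opening at its end, in the units of the state.
- robot.get_obs(): the state, without advancing time (a new reading comes with each control period).
- cams.snapshot(name): name is "scene" or "top" or "wrist"; returns a dict with "pixels" (480x640x3 uint8, red, green, blue), "fov_y" (degrees; the focal length in pixels is half the picture's height over the tangent of half this angle, whatever the lens; pixels are square), "cx", "cy" (the principal point, pixels), "R" (3x3) and "t" (3): a world point X has camera coordinates R X + t. Camera axes: x right, y down, z forward; pixel columns grow to the right and rows downward; lengths in m; the calibration is good to about 2 mm. A picture is of the moment at which its call begins. There is no depth.
- robot.close_job(): hands the job in, once; it reports no verdict.
Trained networks look in a picture, given as the dict that the camera call returned (one of the last four; its "shot" number tells which), for a name from the list of things; names that differ only in an ending like _2 or _b are one class to them, and where a whole thing is asked for, a point or a joint stands for the part that bears it (a point fixed in the world has none). Each returns a list of dicts, best first, with "p" (0 to 1); they miss things now and then, are a little off and sometimes report something else, mostly with a low value. They report only what shows in the picture. A call takes as long as a camera call.
- models.find_in(picture, label): "position" ([x, y, z] in m, in world coordinates, good to about 4 mm: the middle of the surface that is visible of it).
- models.pinpoint(picture, label): "position" ([x, y, z] in m, in world coordinates, good to about 4 mm: a listed point, or the origin of a listed thing).
The state is a dict: "time": time; "joint_positions": joint angles; "qvel": joint speeds; "joint_torque": joint torques, N m; "tool_pos": TCP position; "ee_rot": TCP orientation; "wrist_force": force on the tool from outside, world axes, zero at the start; "wrist_torque": the same for the moment, N m; "width": finger opening in m.
Only numpy, scipy, OpenCV 4.12 (cv2) and the standard library are available. Lean on these libraries where they do the work, as an engineer would, in place of code of your own. Each camera call takes 0.05 s, during which the arm holds its last target. There are 200 camera calls.

## Working session

There is one attempt and no reset: what is moved stays moved. The work goes in short steps, Python scripts to look and compute and a tool call to move; the robot and the scene stay as the last step left them, time stands still between calls to the robot, and variables do not carry over. Pictures are saved under pics/ and viewed, about 8 in all and at most 12, crops included, and the job is handed in when it is done.

Besides the shell and the picture viewer there is one more tool, called after "Request:" in YAML: its name, and indented under it one key for each argument. step_arm: Moves the arm, as the interface text tells. Its arguments: {"type":"object","properties":{"series":{"type":"array","items":{"type":"array","items":{"type":"number"}}}},"required":["series"]}

```bash
mkdir -p pics; ls
cat > h.py <<'E'
import numpy as np, cv2
from bench import robot, cams, models
def snap(n,f=None):
    p=cams.snapshot(n)
    if f: cv2.imwrite('pics/'+f,cv2.cvtColor(p['pixels'],cv2.COLOR_RGB2BGR))
    return p
def pts(p,names):
    for n in names:
        for d in models.pinpoint(p,n)[:2]: print(n,round(d['p'],2),np.round(np.array(d['position'])*1000,1))
def proj(p,X):
    X=np.asarray(X,float); c=p['R']@X+p['t']; f=240/np.tan(np.radians(p['fov_y']/2))
    return np.array([p['cx']+f*c[0]/c[2],p['cy']+f*c[1]/c[2]])
def back(p,u,v,z):
    f=240/np.tan(np.radians(p['fov_y']/2)); R=np.array(p['R']);C=-R.T@np.array(p['t'])
    d=R.T@np.array([(u-p['cx'])/f,(v-p['cy'])/f,1]); return C+d*(z-C[2])/d[2]
E
python3 - <<'E'
from h import *
o=robot.get_obs(); print(o)
for n in ['scene','top']:
    p=snap(n,n+'0.png'); print(n,p['fov_y'],p['cx'],p['cy'],-np.array(p['R']).T@np.array(p['t']))
    pts(p,['fixture','post','boss','dark_collar','clamp_foot','crank_grip','can_mid','arbor_mid','jar_mid','pan_mid'])
E
```

```text
pics
{'time': 0.0, 'joint_positions': array([-1.29209949e+00,  8.79580206e-02,  1.37224667e+00,  4.09907985e-06,
        1.68356801e+00, -1.03127193e-01]), 'qvel': array([-0.00053864, -0.0021514 ,  0.00069401, -0.00161073, -0.00104164,
       -0.00094635]), 'joint_torque': array([-8.58016465e-04, -3.40180600e+01, -3.02429795e+01,  7.17280945e-02,
        3.28104885e-02, -1.78558835e-04]), 'tool_pos': array([ 0.20477182, -0.50987891,  0.20430636]), 'ee_rot': array([-3.13942461e+00, -2.28475867e-04,  3.81824237e-01]), 'wrist_force': array([-0.59292947, -0.82021661,  0.45055249]), 'wrist_torque': array([-0.01737599, -0.00584349, -0.02434634]), 'width': 0.09440464905233681}
scene 56.43458003761437 317.0667356288838 237.99085518138307 [1.12297827 0.15005272 0.54091776]
fixture 0.55 [525.  -54.6  -4. ]
post 0.85 [519.9  40.5 105.3]
boss 0.94 [526.3 -51.   62.9]
dark_collar 0.57 [601.7 -46.2  56.3]
dark_collar 0.23 [ 652.7 -128.    32.9]
clamp_foot 0.42 [594.2 107.9  81.5]
crank_grip 0.61 [591.3 151.9 177. ]
crank_grip 0.28 [522.8 -51.8   2.3]
can_mid 0.81 [ 412.  -166.3   83.1]
arbor_mid 0.56 [ 518.9 -177.2   59.1]
jar_mid 0.93 [ 651.6 -128.8   32.4]
pan_mid 0.89 [469.6 168.3  19.5]
top 55.88868068584534 312.63289229876847 243.64403534529208 [ 0.44663599 -0.01703957  0.75894187]
post 0.59 [519.9  48.2 101.8]
boss 0.86 [527.3 -48.1  59.6]
dark_collar 0.61 [602.4 -47.2  58.1]
crank_grip 0.83 [588.9 150.8 174.8]
can_mid 0.63 [ 411.1 -165.7   86.2]
arbor_mid 0.57 [ 515.9 -179.1   54.3]
jar_mid 0.78 [ 650.  -126.9   34.2]
pan_mid 0.86 [468.5 164.6  17. ]
```

View pics/scene0.png

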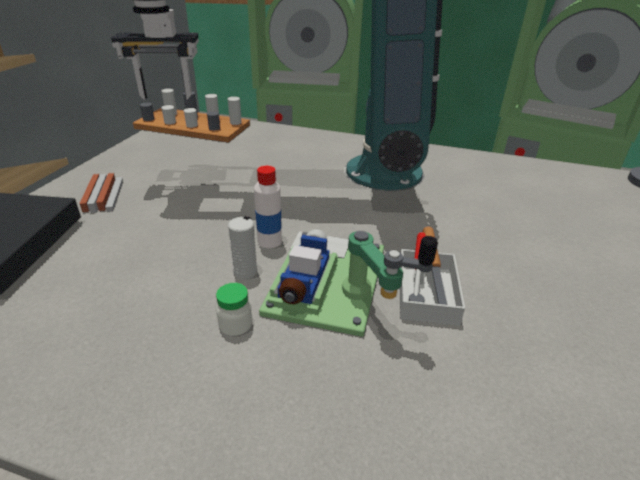

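View pics/top0.png

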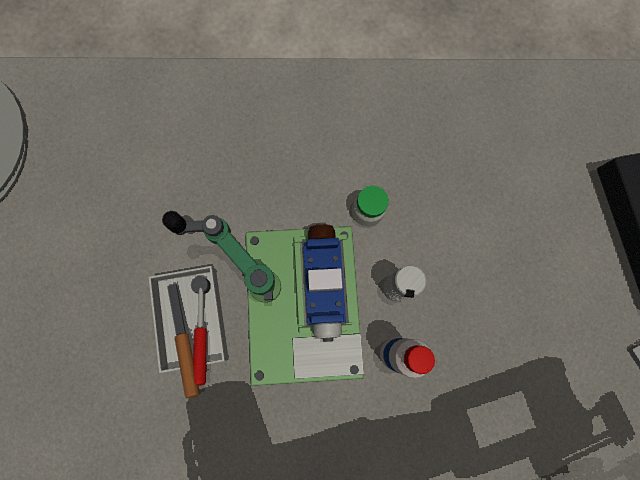

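The views show the fixture near the image centre, with its front (steel rest) towards the robot. The bright collar is at the front, about (326,330) in the top view, and the dark one at (321,233). The boss is at (325,279), and the clamp arm is swung away with its crank grip at (174,221).

Next I'll get the yaw from the corners and the boss.

Run:
```python
from h import *
p=snap('top')
im=p['pixels'].astype(int)
hsv=cv2.cvtColor(p['pixels'],cv2.COLOR_RGB2HSV)
m=((im[...,1]-im[...,0]>35)&(im[...,1]>130)).astype(np.uint8); m[:,:240]=0;m[:,356:]*=(np.arange(480)>340)[:,None].astype(np.uint8)
m=cv2.morphologyEx(m,cv2.MORPH_OPEN,np.ones((3,3)))
# edges: right edge rows? fit lines on outer left, bottom, top
L=[(np.flatnonzero(m[r])[0],r) for r in range(300,375)]
B=[(c,np.flatnonzero(m[:,c])[-1]) for c in range(256,358) ]
def world(q): return np.array([back(p,u,v,.015)[:2] for u,v in q])*1000
for n,q in (('L',L),('B',B)):
    w=world(q); vx,vy,x,y=cv2.fitLine(w.astype(np.float32),cv2.DIST_HUBER,0,.01,.01).ravel(); print(n,np.degrees(np.arctan2(vy,vx)),x,y)
w=world([(246,232),(352,227),(363,378),(251,384)]);print(w.round(1))
f=np.array([(95,125),(95,-55),(-155,-55),(-155,125)],float)
print(cv2.estimateAffinePartial2D(f,w,ransacReprojThreshold=20)[0])
# boss
b=((im.min(2)>185)&(hsv[...,1]<40)).astype(np.uint8);b[:265]=0;b[295:]=0;b[:,:300]=0;b[:,350:]=0
c=max(cv2.findContours(b,0,1)[0],key=cv2.contourArea);r=cv2.minAreaRect(c);print(r)
bx=np.array([back(p,u,v,.079)[:2] for u,v in cv2.boxPoints(r)])*1000;print(bx.round(1),bx.mean(0))
```

```text
Traceback (most recent call last):
IndexError: index 0 is out of bounds for axis 0 with size 0
```

Run:
```python
from h import *
p=snap('top')
im=p['pixels'].astype(int); print(im[330,270],im[279,325],im[300,270])
hsv=cv2.cvtColor(p['pixels'],cv2.COLOR_RGB2HSV)
m=(im[...,1]-im[...,0]>25).astype(np.uint8)
m[:,:235]=0
def world(q,z=.015): return np.array([back(p,u,v,z)[:2] for u,v in q])*1000
L=[(np.flatnonzero(m[r])[0],r) for r in range(300,375) if m[r].any()]
B=[(c,np.flatnonzero(m[:,c])[-1]) for c in list(range(256,290)) if m[:,c].any()]
for n,q in (('L',L),('B',B)):
    if len(q)<5: continue
    w=world(q); vx,vy,x,y=cv2.fitLine(w.astype(np.float32),cv2.DIST_HUBER,0,.01,.01).ravel(); print(n,len(q),np.degrees(np.arctan2(vy,vx)),x,y)
w=world([(246,232),(352,227),(363,378),(251,384)]);print(w.round(1))
f=np.array([(95,125),(95,-55),(-155,-55),(-155,125)],float)
print(cv2.estimateAffinePartial2D(f,w,ransacReprojThreshold=20)[0])
b=((im.min(2)>150)).astype(np.uint8);b[:265]=0;b[295:]=0;b[:,:300]=0;b[:,350:]=0
cs=cv2.findContours(b,0,1)[0]
c=max(cs,key=cv2.contourArea);r=cv2.minAreaRect(c);print(r)
bx=world(cv2.boxPoints(r),.079);print(bx.round(1),bx.mean(0))
```

```text
[114 146  98] [178 171 170] [66 86 56]
L 75 2.9178655 440.10788 68.09969
B 34 -86.7558 368.7951 30.805271
[[ 613.    77.1]
 [ 620.9 -101.5]
 [ 374.8 -112.5]
 [ 367.7   64.6]]
[[ 9.84701515e-01 -4.50730484e-02  5.25227435e+02]
 [ 4.50730484e-02  9.84701515e-01 -5.12033440e+01]]
((324.72515869140625, 278.7776184082031), (19.183975219726562, 32.48135757446289), 86.98721313476562)
[[539.3 -25.7]
 [541.6 -75. ]
 [512.5 -75.9]
 [510.3 -27. ]] [525.90146764 -50.89655523]
```

Request:
step_arm:
  series:
    - [0.4, 40, -26, -10, 0]
    - [0.4, 90, -59, -10, 3]
    - [0.4, 145, -95, -10, 6]
    - [0.4, 200, -131, -10, 9]
    - [0.4, 255, -167, -10, 12]
    - [0.4, 310, -203, -10, 15]
    - [0.4, 365, -239, -5, 19]
    - [0.4, 415, -271, 0, 19]
    - [0.4, 450, -295, 0, 19]
    - [0.4, 469, -307, 0, 19]
    - [0.4, 469, -307, 0, 19]
    - [0.4, 469, -307, 0, 19]

```text
time: 2.7
tool_pos: [0.5253, -0.0515, 0.2055]
ee_rot: [3.141, 0.0, 0.049]
wrist_force: [0.1, -0.4, 0.1]
width: 0.0659
```

Run:
```python
from h import *
p=snap('wrist','w1.png'); o=robot.get_obs(); print(o['time'],o['tool_pos'],o['ee_rot'],o['joint_positions'],o['width'])
pts(p,['boss','dark_collar','post','crank_grip','fixture'])
print(-np.array(p['R']).T@np.array(p['t']))
O=np.array([.5255,-.0505,0]);a=np.radians(2.8);R=np.array([[np.cos(a),-np.sin(a),0],[np.sin(a),np.cos(a),0],[0,0,1]])
for q in [(.015,.025,.079),(-.015,.025,.079),(-.015,-.025,.079),(.015,-.025,.079)]: print(proj(p,O+R@q))
```

```text
2.75 [ 0.5252827  -0.05182046  0.20558497] [3.14101768e+00 8.18893200e-05 4.87831870e-02] [-2.05386285e-01  3.77363578e-02  1.42273753e+00 -5.80620825e-04
  1.68105343e+00  1.31656292e+00] 0.06564492625197817
boss 0.9 [525.5 -51.7  64.1]
dark_collar 0.6 [599.4 -50.4  54.7]
post 0.91 [523.   45.7 100.7]
fixture 0.37 [475.6 165.7  19.5]
[ 0.59925762 -0.04760115  0.384187  ]
[281.69937052 202.71931281]
[282.4767349  242.31150665]
[349.52492947 242.42592297]
[350.3922896  202.84146973]
```

View pics/w1.png

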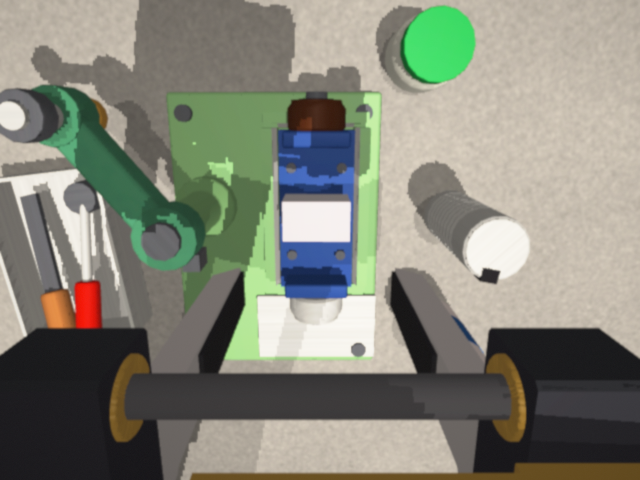

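Request:
step_arm:
  series:
    - [0.4, 0, 0, 40, 0]
    - [0.4, 0, 0, 80, 0]
    - [0.4, 0, 0, 115, 0]
    - [0.4, 0, 0, 140, 0]
    - [0.4, 0, 0, 152, 0]
    - [0.4, 0, 0, 155, 0]
    - [0.4, 0, 0, 155, 0]
    - [-1, 0, 0, 155, 0]
    - [-1, 0, 0, 155, 0]
    - [-1, 0, 0, 155, 0]
    - [-1, 0, 0, 155, 0]
    - [-1, 0, 0, 155, 0]

```text
time: 4.5
tool_pos: [0.5264, -0.0506, 0.0515]
ee_rot: [-3.142, -0.002, 0.05]
wrist_force: [-0.2, 2.3, 6.5]
width: 0.0499
```

Request:
step_arm:
  series:
    - [-1, 0, 0, -4, 0]
    - [-1, 0, 0, -10, 0]
    - [-1, 0, 0, -18, 0]
    - [-1, 0, 0, -30, 0]
    - [-1, 0, 0, -45, 0]
    - [-1, 0, 0, -65, 0]
    - [-1, 0, 0, -85, 0]
    - [-1, 0, 0, -105, 0]
    - [-1, 0, 0, -125, 0]
    - [-1, 0, 0, -140, 0]
    - [-1, 0, 0, -145, 0]
    - [-1, 0, 0, -145, 0]

```text
time: 6.0
tool_pos: [0.5258, -0.0508, 0.1956]
ee_rot: [3.141, -0.0, 0.05]
wrist_force: [0.3, 0.3, -6.1]
width: 0.0495
```

Run:
```python
from h import *
p=snap('scene','s2.png'); o=robot.get_obs(); print(o['time'],o['tool_pos'],o['ee_rot'],o['joint_positions'],o['width'],o['wrist_force'],o['wrist_torque'])
pts(p,['boss','dark_collar'])
```

```text
6.05 [ 0.52543249 -0.05072899  0.19485043] [-3.14141886e+00  1.12266483e-03  5.01852750e-02] [-2.03601612e-01  4.10921237e-02  1.44042367e+00 -1.14106679e-04
  1.66120720e+00  1.31699930e+00] 0.050066249371467496 [ 0.33785178  0.34975736 -7.00171696] [ 0.0812691  -0.00206338 -0.00836473]
boss 0.92 [524.5 -51.2 209. ]
boss 0.73 [593.  109.6  81.7]
dark_collar 0.68 [601.2 -50.  199.7]
```

View pics/s2.png

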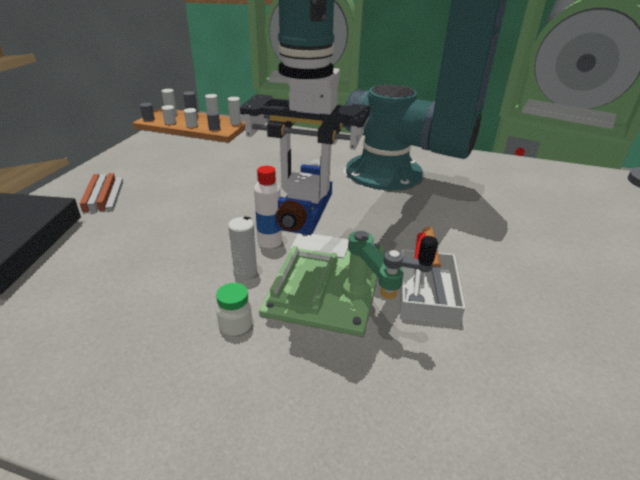

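The carrier hangs level in the gripper, with the dark collar at about (291,216), clear above the fixture. Now I'll turn it.

Request:
step_arm:
  series:
    - [-1, 0, 0, 0, -5]
    - [-1, 0, 0, 0, -15]
    - [-1, 0, 0, 0, -25]
    - [-1, 0, 0, 0, -35]
    - [-1, 0, 0, 0, -45]
    - [-1, 0, 0, 0, -55]
    - [-1, 0, 0, 0, -65]
    - [-1, 0, 0, 0, -75]
    - [-1, 0, 0, 0, -85]
    - [-1, 0, 0, 0, -95]
    - [-1, 0, 0, 0, -105]
    - [-1, 0, 0, 0, -115]
    - [-1, 0, 0, 0, -125]
    - [-1, 0, 0, 0, -135]
    - [-1, 0, 0, 0, -145]
    - [-1, 0, 0, 0, -155]
    - [-1, 0, 0, 0, -165]
    - [-1, 0, 0, 0, -175]
    - [-1, 0, 0, 0, -180]
    - [-1, 0, 0, 0, -180]

```text
time: 8.65
tool_pos: [0.5254, -0.0507, 0.1945]
ee_rot: [3.141, -0.002, -3.093]
wrist_force: [0.4, -0.3, -6.8]
width: 0.0499
```

Run:
```python
from h import *
o=robot.get_obs(); print(o['time'],o['tool_pos'],o['ee_rot'],o['joint_positions'],o['width'],o['wrist_force'])
for n in ['top','scene']: pts(snap(n,n+'3.png'),['boss','dark_collar'])
```

```text
8.65 [ 0.52537313 -0.05068864  0.19454457] [ 3.14124342e+00 -1.66576564e-03 -3.09250084e+00] [-2.03572815e-01  4.14669082e-02  1.44063927e+00 -7.85878856e-05
  1.66118666e+00 -1.82346769e+00] 0.049891792976720556 [ 0.35218927 -0.29946549 -6.84074003]
dark_collar 0.97 [449.3 -54.  201.6]
boss 0.92 [527.4 -53.7 209.2]
dark_collar 0.96 [451.  -58.4 202.7]
dark_collar 0.21 [525.  -53.9  -4.3]
```

View pics/top3.png

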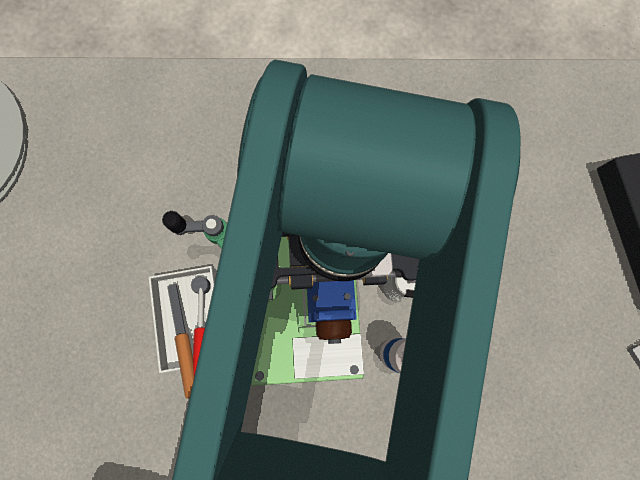

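Request:
step_arm:
  series:
    - [-1, 0, 0, 15, 0]
    - [-1, 0, 0, 40, 0]
    - [-1, 0, 0, 65, 0]
    - [-1, 0, 0, 85, 0]
    - [-1, 0, 0, 100, 0]
    - [-1, 0, 0, 108, 0]
    - [-1, 0, 0, 112, 0]
    - [-1, 0, 0, 115, 0]
    - [-1, 0, 0, 118, 0]
    - [-1, 0, 0, 121, 0]
    - [-1, 0, 0, 124, 0]
    - [-1, 0, 0, 124, 0]

```text
time: 10.45
tool_pos: [0.5255, -0.0507, 0.0711]
ee_rot: [3.142, -0.001, -3.091]
wrist_force: [0.0, 0.3, -5.8]
width: 0.0495
```

Request:
step_arm:
  series:
    - [-1, 0, 0, 2, 0]
    - [-1, 0, 0, 4, 0]
    - [-1, 0, 0, 6, 0]
    - [-1, 0, 0, 8, 0]
    - [-1, 0, 0, 10, 0]
    - [-1, 0, 0, 12, 0]
    - [-1, 0, 0, 13, 0]
    - [-1, 0, 0, 13, 0]

```text
time: 11.45
tool_pos: [0.5257, -0.0508, 0.0584]
ee_rot: [-3.142, -0.0, -3.091]
wrist_force: [1.2, -0.5, -6.7]
width: 0.0496
```

Request:
step_arm:
  series:
    - [-1, 0, 0, 1, 0]
    - [-1, 0, 0, 2, 0]
    - [-1, 0, 0, 3, 0]
    - [-1, 0, 0, 4, 0]
    - [-1, 0, 0, 5, 0]
    - [-1, 0, 0, 5.5, 0]
    - [-1, 0, 0, 6, 0]
    - [-1, 0, 0, 6.5, 0]
    - [-1, 0, 0, 6.5, 0]

```text
time: 12.58
tool_pos: [0.5258, -0.0508, 0.0519]
ee_rot: [-3.142, -0.0, -3.091]
wrist_force: [-0.2, -0.3, -5.9]
width: 0.0498
```

Request:
step_arm:
  series:
    - [-1, 0, 0, 0.5, 0]
    - [-1, 0, 0, 1, 0]
    - [-1, 0, 0, 1.5, 0]
    - [-1, 0, 0, 1.5, 0]

```text
time: 13.08
tool_pos: [0.526, -0.0508, 0.0515]
ee_rot: [-3.141, 0.001, -3.091]
wrist_force: [-2.1, 0.5, 1.0]
width: 0.0497
```

Request:
step_arm:
  series:
    - [0.4, 0, 0, 1.5, 0]
    - [0.4, 0, 0, 1.5, 0]
    - [0.4, 0, 0, 1.5, 0]
    - [0.4, 0, 0, 1.5, 0]
    - [0.4, 0, 0, -10, 0]
    - [0.4, 0, 0, -40, 0]
    - [0.4, 0, 0, -80, 0]
    - [0.4, 0, 0, -120, 0]
    - [0.4, 0, 0, -160, 0]
    - [0.4, 0, 0, -190, 0]
    - [0.4, 0, 0, -200, 0]
    - [0.4, 0, 0, -200, 0]

```text
time: 14.58
tool_pos: [0.5259, -0.0508, 0.2509]
ee_rot: [-3.141, 0.001, -3.091]
wrist_force: [0.2, 0.2, -1.0]
width: 0.0657
```

Run:
```python
from h import *
o=robot.get_obs(); print(o['time'],o['tool_pos'],o['ee_rot'],o['joint_positions'],o['width'],o['wrist_force'])
for n in ['wrist','scene']:
  p=snap(n,n+'4.png'); print(n); pts(p,['boss','dark_collar','post','crank_grip','clamp_foot'])
s=p['pixels'][200:360,200:480]; cv2.imwrite('pics/s4c.png',cv2.resize(s[...,::-1],None,fx=2.8,fy=2.8,interpolation=3))
```

```text
14.575 [ 0.52592757 -0.05081264  0.25089066] [-3.14122563e+00  1.05169480e-03 -3.09139868e+00] [-2.03581965e-01  3.36518514e-02  1.33797331e+00 -9.30490659e-05
  1.76885733e+00 -1.82459043e+00] 0.06566792799338261 [ 0.16311617  0.2315424  -0.95702845]
wrist
boss 0.71 [527.2 -54.5  64.9]
dark_collar 0.61 [448.8 -54.4  56.2]
dark_collar 0.41 [593.5 154.7 179.8]
post 0.79 [523.9  45.2  98.1]
crank_grip 0.91 [591.7 153.2 178.8]
crank_grip 0.73 [ 522.3 -173.7   56. ]
scene
boss 0.43 [593.4 111.6  83.7]
dark_collar 0.96 [450.2 -56.   56.4]
post 0.81 [520.6  40.8 104.7]
crank_grip 0.69 [591.9 153.6 175.2]
clamp_foot 0.4 [595.3 107.8  83.3]
```

View pics/s4c.png

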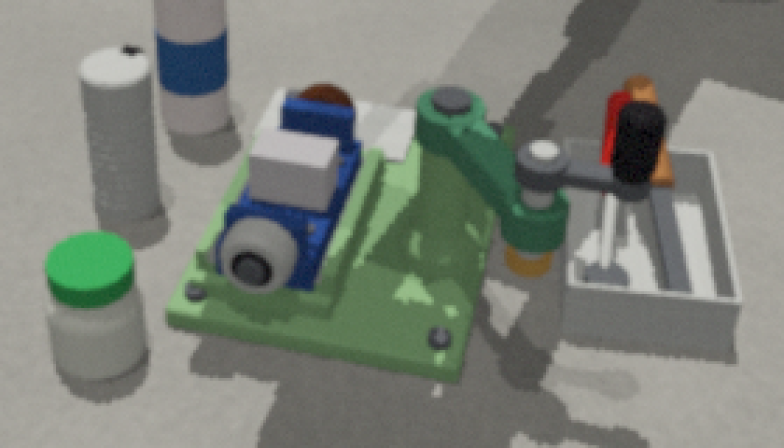

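View pics/wrist4.png

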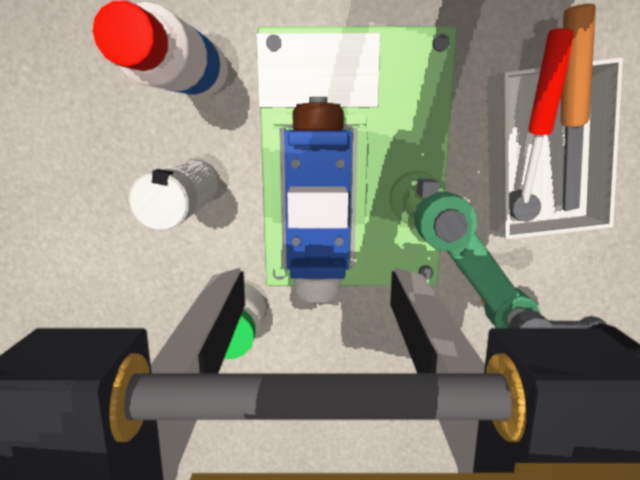

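The carrier is home and level: dark collar over the steel rest at (318,117) in the wrist view, bright collar at the back. The bystanders are untouched. Next comes the crank.

Request:
step_arm:
  series:
    - [0.06, -8, 20, 0, 10]
    - [0.06, -19, 50, 0, 20]
    - [0.06, -30, 80, 0, 30]
    - [0.06, -41, 110, 0, 40]
    - [0.06, -53, 140, 0, 50]
    - [0.06, -64, 170, 0, 60]
    - [0.06, -71, 190, 0, 70]
    - [0.06, -75, 200, 0, 80]
    - [0.06, -75, 200, 0, 90]
    - [0.06, -75, 200, 0, 90]
    - [0.06, -75, 200, 30, 90]
    - [0.06, -75, 200, 60, 90]
    - [0.06, -75, 200, 80, 90]
    - [0.06, -75, 200, 85, 90]
    - [0.06, -75, 200, 85, 90]
    - [-1, -75, 200, 85, 90]
    - [-1, -75, 200, 85, 90]
    - [-1, -75, 200, 85, 90]
    - [-1, -75, 200, 85, 90]

```text
time: 17.55
tool_pos: [0.5911, 0.1528, 0.1662]
ee_rot: [3.14, -0.0, 1.621]
wrist_force: [1.0, -0.4, 2.1]
width: 0.0229
```

Run:
```python
from h import *
o=robot.get_obs(); print(o['time'],o['tool_pos'],o['ee_rot'],o['joint_positions'],o['width'],o['wrist_force'],o['wrist_torque'])
for n in ['wrist','scene']:
  p=snap(n,n+'5.png'); print(n); pts(p,['crank_grip','post'])
```

```text
17.55 [0.59107347 0.15280082 0.16618687] [ 3.14004846e+00 -5.75867817e-05  1.62111812e+00] [ 1.60196871e-01  2.30840017e-01  1.28455208e+00 -1.12250902e-04
  1.62465935e+00  1.09868997e-01] 0.022931299291230473 [ 0.96668421 -0.40049225  2.0979778 ] [-0.02806479 -0.13924206 -0.00453923]
wrist
crank_grip 0.7 [593.4 152.7 179.6]
scene
crank_grip 0.45 [592.  152.  174.7]
post 0.89 [516.3  42.5 103.6]
```

View pics/wrist5.png

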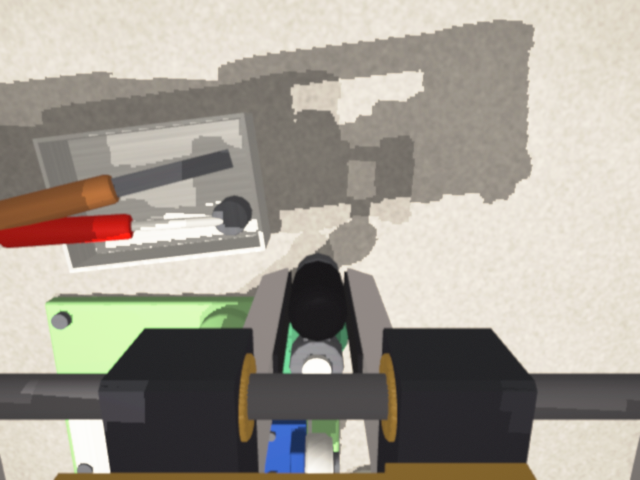

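The black grip sits between the pads at about (318,300), and the measured width is 22.9 mm. Now I'll work out the arc about the post.

```bash
cat >> h.py <<'E'
P=np.array([521.,44.3])
def rows(W,g,yaw=None,p0=None,z=None):
    o=robot.get_obs(); p0=o['tool_pos'][:2]*1000 if p0 is None else p0; y=o['ee_rot'][2] if yaw is None else yaw
    ax=np.array([[np.cos(y),np.sin(y)],[np.sin(y),-np.cos(y)]])
    z=np.zeros(len(W)) if z is None else z; g=np.broadcast_to(g,len(W))
    print([[float(gg),*[float(v) for v in (ax@(w-p0)).round()],round(float(zz),1),0] for w,zz,gg in zip(W,z,g)])
E
python3 - <<'E'
from h import *
t=robot.get_obs()['tool_pos'][:2]*1000; d=t-P; r=np.hypot(*d); a=np.degrees(np.arctan2(d[1],d[0])); print(t,r,a)
A=np.radians(np.r_[a-2,np.linspace(a-6,-67,17),-70,-71.7])
rows([P+r*np.array([np.cos(x),np.sin(x)]) for x in A],-1)
E
```

```text
[591.02125573 152.81326122] 129.14373432655566 57.16672354305927
[[-1.0, -3.0, 4.0, 0.0, 0], [-1.0, -8.0, 11.0, 0.0, 0], [-1.0, -20.0, 22.0, 0.0, 0], [-1.0, -34.0, 32.0, 0.0, 0], [-1.0, -48.0, 41.0, 0.0, 0], [-1.0, -63.0, 47.0, 0.0, 0], [-1.0, -79.0, 51.0, 0.0, 0], [-1.0, -96.0, 53.0, 0.0, 0], [-1.0, -113.0, 54.0, 0.0, 0], [-1.0, -129.0, 51.0, 0.0, 0], [-1.0, -145.0, 47.0, 0.0, 0], [-1.0, -161.0, 41.0, 0.0, 0], [-1.0, -175.0, 33.0, 0.0, 0], [-1.0, -188.0, 23.0, 0.0, 0], [-1.0, -200.0, 11.0, 0.0, 0], [-1.0, -211.0, -2.0, 0.0, 0], [-1.0, -219.0, -16.0, 0.0, 0], [-1.0, -226.0, -31.0, 0.0, 0], [-1.0, -228.0, -37.0, 0.0, 0], [-1.0, -229.0, -41.0, 0.0, 0]]
```

Request:
step_arm:
  series:
    - [-1, -3, 4, 0, 0]
    - [-1, -8, 11, 0, 0]
    - [-1, -20, 22, 0, 0]
    - [-1, -34, 32, 0, 0]
    - [-1, -48, 41, 0, 0]
    - [-1, -63, 47, 0, 0]
    - [-1, -79, 51, 0, 0]
    - [-1, -96, 53, 0, 0]
    - [-1, -113, 54, 0, 0]
    - [-1, -129, 51, 0, 0]

```text
time: 19.1
tool_pos: [0.6507, 0.0253, 0.1661]
ee_rot: [3.136, 0.001, 1.621]
wrist_force: [7.3, 2.1, 3.4]
width: 0.023
```

Request:
step_arm:
  series:
    - [-1, -14, -3, 0, 0]
    - [-1, -32, -10, 0, 0]
    - [-1, -46, -18, 0, 0]
    - [-1, -59, -28, 0, 0]
    - [-1, -71, -40, 0, 0]
    - [-1, -82, -53, 0, 0]
    - [-1, -90, -67, 0, 0]
    - [-1, -95, -77, 0, 0]
    - [-1, -98, -85, 0, 0]
    - [-1, -100, -92, 0, 0]
    - [-1, -100, -92, 0, 0]

```text
time: 20.48
tool_pos: [0.5608, -0.0807, 0.166]
ee_rot: [3.141, 0.004, 1.619]
wrist_force: [3.1, -4.6, 3.8]
width: 0.0233
```

Run:
```python
from h import *
o=robot.get_obs(); print(o['time'],o['tool_pos'],o['wrist_force'],o['wrist_torque'])
p=snap('wrist','wrist6.png'); pts(p,['crank_grip','post','clamp_foot'])
p=snap('scene','scene6.png'); pts(p,['crank_grip','post','clamp_foot'])
s=p['pixels'][170:350,180:460]; cv2.imwrite('pics/s6c.png',cv2.resize(s[...,::-1],None,fx=2.8,fy=2.8,interpolation=3))
```

```text
20.475 [ 0.56084745 -0.08074344  0.16596261] [ 3.09751737 -4.55003952  3.83892535] [-0.80752437 -0.57273874  0.00480373]
crank_grip 0.92 [563.5 -77.4 177.5]
post 0.76 [523.3  47.5 100.4]
crank_grip 0.41 [560.8 -80.6 177. ]
post 0.65 [519.5  41.7 105.1]
post 0.18 [560.4 -80.7 174.5]
clamp_foot 0.58 [528.5 -51.1  83.3]
```

View pics/s6c.png

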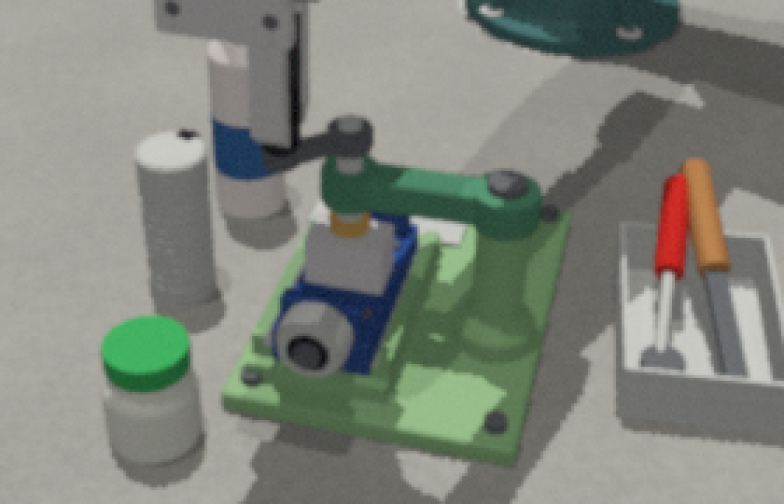

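The arm is now over the boss, with the foot at (350,222) in the crop just above it and the crank pointing back and right. Next I'll plan the winding: firm grip through the crank's ±x arcs, and loose near the extended and folded points so the screw turns and not the arm.

```bash
cat >> h.py <<'E'
def wind(A,p0,g,C=(525.,-51.),a0=-40):
    A=np.array(A,float); C=np.array(C)
    W=[C+45*np.array([np.cos(np.radians(x)),np.sin(np.radians(x))]) for x in A]
    print('end cmd',W[-1].round(1)); rows(W,g,yaw=1.6211,p0=np.array(p0),z=(a0-A)/60)
E
python3 - <<'E'
from h import *
wind([-46,-53,-60,-68,-75,-80],(561.6,-78.0),-1)
E
```

```text
end cmd [532.8 -95.3]
[[-1.0, -5.0, -6.0, 0.1, 0], [-1.0, -8.0, -10.0, 0.2, 0], [-1.0, -11.0, -15.0, 0.3, 0], [-1.0, -14.0, -20.0, 0.5, 0], [-1.0, -15.0, -26.0, 0.6, 0], [-1.0, -16.0, -30.0, 0.7, 0]]
```

Request:
step_arm:
  series:
    - [-1, -5, -6, 0, 0]
    - [-1, -8, -10, 0.2, 0]
    - [-1, -11, -15, 0.3, 0]
    - [-1, -14, -20, 0.5, 0]
    - [-1, -15, -26, 0.6, 0]
    - [-1, -16, -30, 0.7, 0]
    - [-1, -16, -30, 0.7, 0]

```text
time: 21.75
tool_pos: [0.5308, -0.0945, 0.1652]
ee_rot: [-3.14, -0.002, 1.621]
wrist_force: [-0.3, 1.8, 6.8]
width: 0.0231
```

Run:
```python
from h import *
A=[-84,-88,-94,-102,-110,-118,-126,-132,-132,-132,-140,-150,-160,-170,-180,-188,-188]
wind(A,(530.8,-94.5),[-.42]*8+[-1]*9,C=(525.3,-50.3),a0=-83)
```

```text
end cmd [480.7 -44. ]
[[-0.42, -1.0, -1.0, 0.0, 0], [-0.42, -1.0, -4.0, 0.1, 0], [-0.42, -0.0, -9.0, 0.2, 0], [-0.42, 1.0, -15.0, 0.3, 0], [-0.42, 3.0, -21.0, 0.5, 0], [-0.42, 6.0, -26.0, 0.6, 0], [-0.42, 9.0, -32.0, 0.7, 0], [-0.42, 13.0, -35.0, 0.8, 0], [-1.0, 13.0, -35.0, 0.8, 0], [-1.0, 13.0, -35.0, 0.8, 0], [-1.0, 17.0, -39.0, 0.9, 0], [-1.0, 24.0, -43.0, 1.1, 0], [-1.0, 31.0, -46.0, 1.3, 0], [-1.0, 39.0, -48.0, 1.4, 0], [-1.0, 47.0, -48.0, 1.6, 0], [-1.0, 53.0, -47.0, 1.8, 0], [-1.0, 53.0, -47.0, 1.8, 0]]
```

Request:
step_arm:
  series:
    - [-0.42, -1, -1, 0, 0]
    - [-0.42, -1, -4, 0.1, 0]
    - [-0.42, 0, -9, 0.2, 0]
    - [-0.42, 1, -15, 0.3, 0]
    - [-0.42, 3, -21, 0.5, 0]
    - [-0.42, 6, -26, 0.6, 0]
    - [-0.42, 9, -32, 0.7, 0]
    - [-0.42, 13, -35, 0.8, 0]
    - [-1, 13, -35, 0.8, 0]
    - [-1, 13, -35, 0.8, 0]
    - [-1, 17, -39, 0.9, 0]
    - [-1, 24, -43, 1.1, 0]
    - [-1, 31, -46, 1.3, 0]
    - [-1, 39, -48, 1.4, 0]
    - [-1, 47, -48, 1.6, 0]
    - [-1, 53, -47, 1.8, 0]
    - [-1, 53, -47, 1.8, 0]

```text
time: 23.88
tool_pos: [0.4817, -0.0439, 0.163]
ee_rot: [-3.14, -0.001, 1.622]
wrist_force: [-2.5, 1.2, 3.1]
width: 0.0234
```

Run:
```python
from h import *
o=robot.get_obs(); print(o['time'],o['tool_pos'],o['wrist_force'],o['wrist_torque'])
for n in ('wrist','scene'):
    pts(snap(n,n+'7.png'),['crank_grip','clamp_foot'])
```

```text
23.875 [ 0.48169499 -0.04393072  0.163041  ] [-2.53995654  1.15262106  3.07183304] [0.21349467 0.35589485 0.01955912]
crank_grip 0.55 [483.9 -42.4 174.1]
clamp_foot 0.39 [528.  -48.6  -1.3]
crank_grip 0.43 [483.5 -45.2 171.9]
clamp_foot 0.43 [525.4 -50.9  78.6]
```

Run:
```python
from h import *
A=[-195,-204,-213,-222,-222,-230,-240,-250,-260,-270,-280,-290,-300,-308,-315,-315,-315,-315]
wind(A,(481.2,-44),[-1]*4+[-.42]*11+[-1]*3,C=(526,-50.4),a0=-188)
```

```text
end cmd [557.8 -18.6]
[[-1.0, 5.0, 2.0, 0.1, 0], [-1.0, 12.0, 4.0, 0.3, 0], [-1.0, 18.0, 8.0, 0.4, 0], [-1.0, 23.0, 13.0, 0.6, 0], [-0.42, 23.0, 13.0, 0.6, 0], [-0.42, 27.0, 17.0, 0.7, 0], [-0.42, 31.0, 24.0, 0.9, 0], [-0.42, 34.0, 31.0, 1.0, 0], [-0.42, 36.0, 39.0, 1.2, 0], [-0.42, 36.0, 47.0, 1.4, 0], [-0.42, 35.0, 54.0, 1.5, 0], [-0.42, 33.0, 62.0, 1.7, 0], [-0.42, 29.0, 69.0, 1.9, 0], [-0.42, 25.0, 74.0, 2.0, 0], [-0.42, 22.0, 78.0, 2.1, 0], [-1.0, 22.0, 78.0, 2.1, 0], [-1.0, 22.0, 78.0, 2.1, 0], [-1.0, 22.0, 78.0, 2.1, 0]]
```

Request:
step_arm:
  series:
    - [-1, 5, 2, 0.1, 0]
    - [-1, 12, 4, 0.3, 0]
    - [-1, 18, 8, 0.4, 0]
    - [-1, 23, 13, 0.6, 0]
    - [-0.42, 23, 13, 0.6, 0]
    - [-0.42, 27, 17, 0.7, 0]
    - [-0.42, 31, 24, 0.9, 0]
    - [-0.42, 34, 31, 1, 0]
    - [-0.42, 36, 39, 1.2, 0]
    - [-0.42, 36, 47, 1.4, 0]
    - [-0.42, 35, 54, 1.5, 0]
    - [-0.42, 33, 62, 1.7, 0]
    - [-0.42, 29, 69, 1.9, 0]
    - [-0.42, 25, 74, 2, 0]
    - [-0.42, 22, 78, 2.1, 0]
    - [-1, 22, 78, 2.1, 0]
    - [-1, 22, 78, 2.1, 0]
    - [-1, 22, 78, 2.1, 0]

```text
time: 26.42
tool_pos: [0.5593, -0.0195, 0.1607]
ee_rot: [3.141, 0.001, 1.621]
wrist_force: [-0.7, -1.4, -3.6]
width: 0.0232
```

Run:
```python
from h import *
o=robot.get_obs(); print(o['time'],o['tool_pos'],o['wrist_force'],o['wrist_torque'])
for n in ('wrist','scene'):
    p=snap(n,n+'8.png');pts(p,['crank_grip','clamp_foot'])
s=p['pixels'][170:350,180:460]; cv2.imwrite('pics/s8c.png',cv2.resize(s[...,::-1],None,fx=2.8,fy=2.8,interpolation=3))
```

```text
26.425 [ 0.55926811 -0.01954718  0.16065898] [-0.74273905 -1.40342526 -3.58177706] [-0.40203858 -0.04487711 -0.02204533]
crank_grip 0.58 [559.7 -18.4 175.3]
crank_grip 0.54 [525.9 -53.3  65.8]
clamp_foot 0.32 [522.5  45.5  98. ]
crank_grip 0.71 [560.6 -17.4 174.1]
clamp_foot 0.65 [529.2 -48.3  79.8]
```

View pics/s8c.png

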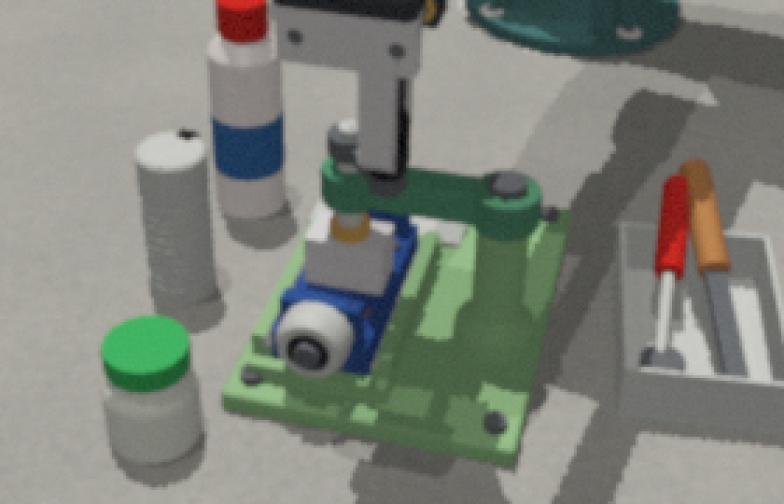

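The crank has passed the fold, with the grip under the finger at (390,185). The clamp arm hasn't moved and the foot is just above the boss. Now the last stretch.

Run:
```python
from h import *
A=[-323,-331,-340,-349,-358,-367,-376,-385,-394,-403,-412,-420,-420,-427,-434,-441,-448,-448,-448,-448]
wind(A,(559.3,-19.5),[-1]*12+[-.42]*5+[-1]*3,C=(526,-50.5),a0=-317)
```

```text
end cmd [527.6 -95.5]
[[-1.0, -4.0, 2.0, 0.1, 0], [-1.0, -9.0, 6.0, 0.2, 0], [-1.0, -16.0, 8.0, 0.4, 0], [-1.0, -23.0, 10.0, 0.5, 0], [-1.0, -30.0, 10.0, 0.7, 0], [-1.0, -37.0, 10.0, 0.8, 0], [-1.0, -44.0, 8.0, 1.0, 0], [-1.0, -50.0, 5.0, 1.1, 0], [-1.0, -56.0, 1.0, 1.3, 0], [-1.0, -62.0, -3.0, 1.4, 0], [-1.0, -66.0, -9.0, 1.6, 0], [-1.0, -69.0, -14.0, 1.7, 0], [-0.42, -69.0, -14.0, 1.7, 0], [-0.42, -72.0, -19.0, 1.8, 0], [-0.42, -73.0, -25.0, 1.9, 0], [-0.42, -74.0, -30.0, 2.1, 0], [-0.42, -74.0, -36.0, 2.2, 0], [-1.0, -74.0, -36.0, 2.2, 0], [-1.0, -74.0, -36.0, 2.2, 0], [-1.0, -74.0, -36.0, 2.2, 0]]
```

Request:
step_arm:
  series:
    - [-1, -4, 2, 0.1, 0]
    - [-1, -9, 6, 0.2, 0]
    - [-1, -16, 8, 0.4, 0]
    - [-1, -23, 10, 0.5, 0]
    - [-1, -30, 10, 0.7, 0]
    - [-1, -37, 10, 0.8, 0]
    - [-1, -44, 8, 1, 0]
    - [-1, -50, 5, 1.1, 0]
    - [-1, -56, 1, 1.3, 0]
    - [-1, -62, -3, 1.4, 0]
    - [-1, -66, -9, 1.6, 0]
    - [-1, -69, -14, 1.7, 0]
    - [-0.42, -69, -14, 1.7, 0]
    - [-0.42, -72, -19, 1.8, 0]
    - [-0.42, -73, -25, 1.9, 0]
    - [-0.42, -74, -30, 2.1, 0]
    - [-0.42, -74, -36, 2.2, 0]
    - [-1, -74, -36, 2.2, 0]
    - [-1, -74, -36, 2.2, 0]
    - [-1, -74, -36, 2.2, 0]

```text
time: 29.22
tool_pos: [0.5267, -0.0948, 0.159]
ee_rot: [-3.141, 0.0, 1.621]
wrist_force: [-1.6, 0.1, 4.9]
width: 0.0232
```

Run:
```python
from h import *
o=robot.get_obs(); print(o['time'],o['tool_pos'],o['wrist_force'],o['wrist_torque'],o['width'])
for n in ('wrist','scene'):
    p=snap(n,n+'9.png');pts(p,['crank_grip','clamp_foot','post'])
```

```text
29.225 [ 0.52671629 -0.09482271  0.15904537] [-1.58930748  0.08598477  4.89066238] [-0.09343732  0.08010313 -0.01421031] 0.02315199513547925
crank_grip 0.77 [526.9 -95.2 171.1]
crank_grip 0.59 [527.  -97.2 169.3]
clamp_foot 0.67 [524.4 -47.7  77. ]
clamp_foot 0.5 [ 412.2 -170.9   79.6]
post 0.67 [519.1  42.1 105.3]
```

Request:
step_arm:
  series:
    - [-0.2, 0, 0, 0, 0]
    - [-0.2, 0, 0, 0, 0]
    - [-0.2, 0, 0, 0, 0]
    - [-0.2, 0, 0, -15, 0]
    - [-0.2, 0, 0, -35, 0]
    - [-0.2, 0, 0, -65, 0]
    - [-0.2, 0, 0, -100, 0]
    - [-0.2, -10, -5, -120, 0]
    - [-0.2, -50, -30, -120, 0]
    - [-0.2, -95, -60, -120, 0]
    - [-0.2, -140, -90, -120, 0]
    - [-0.2, -190, -115, -120, 0]
    - [-0.2, -230, -140, -120, 0]
    - [-0.2, -250, -150, -120, 0]
    - [-0.2, -250, -150, -120, 0]

```text
time: 31.5
tool_pos: [0.3891, -0.3532, 0.2794]
ee_rot: [3.141, 0.001, 1.618]
wrist_force: [-0.1, 0.0, 0.2]
width: 0.0378
```

Run:
```python
from h import *
o=robot.get_obs(); print(o['time'],o['tool_pos'],o['wrist_force'])
N=['post','boss','dark_collar','clamp_foot','crank_grip','can_mid','arbor_mid','jar_mid','pan_mid']
ims=[]
for n,c in (('top',(150,390,160,460)),('scene',(170,410,190,490))):
    p=snap(n,n+'10.png');print(n);pts(p,N)
    s=p['pixels'][c[0]:c[1],c[2]:c[3]]; ims.append(cv2.resize(s[...,::-1],(375,300),interpolation=3))
    ims[-1]=cv2.resize(s[...,::-1],(400,320),interpolation=3)
    if n=='top':
        for q in ([526.7,-94.8,190],[526,-50.5,180],[521,44.3,135]): print(q,proj(p,np.array(q)/1000))
cv2.imwrite('pics/f10.png',np.hstack(ims))
```

```text
31.5 [ 0.38911252 -0.35315567  0.27941672] [-0.1447474   0.03397331  0.22354258]
top
post 0.94 [518.8  45.5  98.6]
boss 0.9 [526.  -50.   60.7]
boss 0.24 [521.8  47.9 101.7]
dark_collar 0.76 [451.7 -52.4  53.8]
can_mid 0.6 [ 409.4 -169.6   87.2]
arbor_mid 0.59 [ 517.9 -172.4   53.8]
jar_mid 0.9 [ 650.  -126.2   33.9]
pan_mid 0.59 [466.7 164.9  17.3]
[526.7, -94.8, 190] [363.41795877 267.70690309]
[526, -50.5, 180] [328.19281215 269.54998753]
[521, 44.3, 135] [257.89092214 278.02673985]
scene
post 0.89 [517.2  41.  103.4]
boss 0.91 [527.8 -52.9  66.7]
dark_collar 0.58 [451.1 -53.3  59.5]
clamp_foot 0.64 [528.8 -49.   76.7]
crank_grip 0.57 [530.  -92.9 169.7]
can_mid 0.79 [ 412.6 -167.2   80.5]
arbor_mid 0.78 [ 519.5 -175.7   56.8]
arbor_mid 0.53 [528.1 -50.6  64.9]
jar_mid 0.68 [ 654.8 -129.5   30.3]
pan_mid 0.83 [469.8 167.7  23.2]
```

View pics/f10.png

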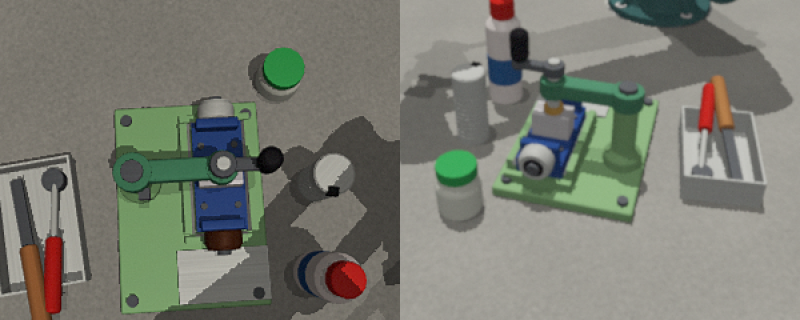

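Run:
```python
from h import *
p=snap('top'); im=p['pixels'].astype(int); g=p['pixels'].max(2)
s=g[255:285,345:378]; m=(s<32).astype(np.uint8)
n,l,st,c=cv2.connectedComponentsWithStats(m); k=1+st[1:,4].argmax(); print(st[k]+[345,255,0,0,0],c[k]+[345,255], back(p,*(c[k]+[345,255]),.185)*1000)
cap=im[258:284,314:342].min(2); mm=(cap>np.percentile(cap,93)).astype(np.uint8)
n,l,st,c=cv2.connectedComponentsWithStats(mm); k=1+st[1:,4].argmax(); u=c[k]+[314,258]; print(st[k],u,[ (back(p,*u,z)*1000).round(1) for z in (.165,.175,.185)])
```

```text
[352 260  21  20 304] [361.78947368 269.75328947] [524.77230447 -93.30816122 185.        ]
[ 9 10  9  9 40] [326.825 272.15 ] [array([524.6, -49.5, 165. ]), array([523.3, -49. , 175. ]), array([522. , -48.4, 185. ])]
```

```bash
python3 -c "
from h import *
print(robot.close_job(), robot.get_obs()['time'])"
```

```text
the job is handed in; nothing more can be done
the job is handed in; nothing more can be done
```

The carrier is turned end for end and back home with the dark collar at the front. The clamp arm is at its stop, and the screw is wound a quarter turn past contact. I handed the job in at about 31.5 s, with the gripper well clear.

- **Carrier:** I gripped the boss across its 50 mm width instead of the suggested 30 mm, because the last joint's range doesn't allow a half turn with that grip. It went back in smoothly. It came to rest at the same tool height it was picked from (51.5 mm), and the image shows it level.
- **Clamp:** The screw axis reads at or within about 2 mm of the pocket's centre line, which matches the arm being at its stop. The crank points straight away from the post, at about -88.3° against -87.2° wanted, so the screw is at about 11.0 rad.
- **Foot:** I did not measure how far the foot is compressed. That it is pressed follows from the screw angle, and it shows on the boss in the last image.
- **Forces:** Reported wrist forces stayed under about 10 N.
- **Other things on the bench:** The can, arbor, jar and pan read within about 7 mm of their first positions, which is close to the detector's error, and look unmoved.
- **Disagreements:** Network readings of the foot and crank grip scattered by 2–4 mm. The top view put the screw axis about 2 mm towards the front of the expected spot, which is within its calibration.

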